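# Centre the wobbly salt cellar on its pedestal

### The job

The little terracotta salt cellar stands off-centre, close to the edge of its small marble-topped pedestal. Push it with light fingertip taps until it stands in the middle of the pedestal, to within about 5 mm, and then draw back. Do not pinch, lift, tip or knock it off, tap gently (a few newtons), do not shift the pedestal, and leave the blue pepper cellar and everything else on the ledge alone.

Things in the scene. Friction and masses are not known exactly. Their poses are not given: they have to be found in the camera images.
- salt: Terracotta salt cellar like a tiny tagine, about 0.16 kg, loose, standing off-centre on salt_stand. Bowl of 26 mm radius, side upright from 7 to 19 mm above the underside, foot of 18 mm radius, conical lid, knob top at 62 mm; one rigid piece. Origin: centre of the underside of the foot; z up. Slides when pushed low on the bowl (friction about 0.6), tips when pushed at the lid or knob.
- salt_stand: Round pedestal stand, 44 mm high, loose on the ledge, 0.8 kg: dark wooden base of 42 mm radius, dark stem of 20 mm radius, flat white marble top disc of 45 mm radius and 10 mm thick, no rim. Origin: centre of its underside; z up; its yaw means nothing. The salt cellar belongs in the middle of its top.
- pepper: Blue ceramic pepper cellar of the same shape and size as the salt cellar, already centred on its own stand; to be left alone: Bowl of 26 mm radius, side upright from 7 to 19 mm above the underside, foot of 18 mm radius, conical lid, knob top at 62 mm; one rigid piece. Origin: centre of the underside of the foot; z up.
- pepper_stand: Round pedestal stand, 44 mm high, loose on the ledge, 0.8 kg: dark wooden base of 42 mm radius, dark stem of 20 mm radius, flat white marble top disc of 45 mm radius and 10 mm thick, no rim. Origin: centre of its underside; z up; its yaw means nothing. Same as salt_stand, to either side of it; carries the pepper cellar; to be left alone.
- tagine: Big brown clay tagine, 252 mm wide, 216 mm high, on the robot's right. Origin: centre of its underside. Bystander.
- jug: Glass measuring jug, 104 mm wide at the rim, 125 mm high, with a handle reaching 88 mm from its axis along its +y. Origin: centre of its underside. Bystander.
- brush_holder: Silicone brush (red head, wooden handle) held 30 mm up in a steel spring clip on a 100 by 70 mm base; the brush reaches from -128 to +133 mm along x; 45 mm high; fixed, on the left. Origin: centre of the underside of the base. Bystander.
- jar: Amber glass spice jar, 60 mm wide, 80 mm high. Origin: centre of its underside. Bystander beyond the stands.
- timer: Round white and red kitchen timer, 64 mm wide, 45 mm high. Origin: centre of its underside. Bystander beyond the stands.
There are look-alikes about, which are no part of the job. Leave any green or yellow look-alike of the salt alone.

How it is judged (in metres and radians):
At the end, for the whole second after the job is handed in: The salt cellar stands upright and at rest on its pedestal with its axis within 6 mm of the pedestal's axis; the pedestal is upright and within 10 mm of where it was; the pepper cellar is upright and within 6 mm of where it was (horizontal distance between salt and salt_stand below 0.006 m and z of salt in the frame of salt_stand between 0.041 and 0.047 m and angle between each of salt, salt_stand, pepper's own z axis and vertical below 0.08 rad and linear speed of salt below 0.02 m/s and distance of salt_stand from where it was at the start of the episode below 0.01 m and distance of pepper from where it was at the start of the episode below 0.006 m); the robot touches nothing.
It fails at once if the salt cellar is lifted more than 8 mm off its pedestal, or drops off it (z of salt in the frame of salt_stand above 0.052 m or z of salt in the frame of salt_stand below 0.034 m).
It fails at once if the salt cellar is tipped by more than about 17 degrees (angle between salt's own z axis and vertical above 0.3 rad).
It fails at once if the salt cellar is pressed or pinched by the fingers with more than 10 N (contact force between the fingers and salt above 10 N).
It fails at once if the salt pedestal is shifted by more than 10 mm (distance of salt_stand from where it was at the start of the episode above 0.01 m).
It fails at once if the pepper cellar or its stand is moved by more than 6 mm, or another thing on the ledge by more than 10 mm (the big tagine 15 mm) (distance of any of pepper, pepper_stand from where it was at the start of the episode above 0.006 m or distance of tagine from where it was at the start of the episode above 0.015 m or distance of any of jug, jar, timer from where it was at the start of the episode above 0.01 m).
It also fails if it takes over 45 s, if anything falls off the work surface, if the arm or the gripper's body presses on something with over 40 N, if the wrist force passes 120 N, or if a joint passes its speed limit or range.

### The arm

A 6-joint arm with a two-finger parallel gripper is mounted at the origin on the work surface. World frame = base frame: x ahead of the robot, y to its left, z up, the work surface at z = 0. Lengths are in m, angles in degrees, forces in N, time in s.
With the tool pointing down it reaches from about 0.3 to 0.75 m from the base axis. Payload 8.5 kg.
Tool frame: the origin (TCP) lies on the mounting face of the last link; the fingertips stand 173 mm ahead of it and the grasp point (between the pads) lies 155 mm ahead of it (env.tips_ahead is the distance from the TCP to the fingertips, in m); z points along the fingers, x is the direction in which the jaws open and shut, and the axes are right-handed (so a half turn about z gives the same grasp; the last joint's range is limited). The gripper opens to 85 mm and grips with 20 to 120 N. Pads are 22 mm wide; open, the fingers measure 114 mm over their backs; the gripper's body (76 mm by 85 mm) begins 54 mm behind the grasp point. The pads swing forward as they close: fully open they stand 13 mm farther back than shut.
Start: joints at [-76.622, 21.807, 74.336, -0, 83.858, -12.336], TCP at [0.239, -0.496, 0.405] pointing down, gripper open.
Joint ranges: [-178.18, 178.18], [-50.72, 133.34], [12.68, 142.11], [-81.47, 261.47], [9.98, 163.14], [-165.26, 165.26]. Speed limits (degrees/s): [136.94, 136.94, 180, 180, 180, 180].

### API

Orientations are given as a 3x3 rotation matrix whose columns are the frame's x, y, z axes.
In Python, from rig import env gives the robot as it stands. The module is installed in compiled form; this text tells all that it offers.
- The arm moves only by the tool step_arm, never from a script. Its argument "increments" is a list of rows, each an object of numbers: "x", "y", "z": the shift along the tool's x, y, z in cm; "wx", "wy", "wz": the turn, a rotation vector about the tool's x, y, z in rad; "gripper": the finger opening in cm, from 0 to 8.54. A call has 1 to 20 rows; each row shifts and turns the commanded pose from where the row before left it, along the tool's axes as they then stand; what a row does not reach is not made up. A row lasts 1/10 s, in which the tool goes at most 50 mm and 8.59 degrees, less where a joint would pass 70% of its speed; a pose out of reach is approached as far as the arm can. A call with a gripper value outside its range is refused whole. The fingers move at their own pace and stop on an object; "newtons" is the grip in N (left out, the last holds). Time passes only in rows, so rows that do not move let the fingers close. It gives the time, the measured TCP pose, the force and the opening at its end, in the units of the state.
- env.observe(): the state, without advancing time (a new reading comes with each control period).
- env.get_image(name): name is "scene" or "top"; returns a dict with "color" (420x560x3 uint8, blue, green, red), "camera_matrix" (3x3 intrinsics, pixels), "rvec" (rotation vector, rad) and "tvec" (3), from world to camera coordinates, as OpenCV has them. Camera axes: x right, y down, z forward; pixel columns grow to the right and rows downward; lengths in m; the calibration is good to about 2 mm. A picture is of the moment at which its call begins. There is no depth.
- env.close_job(): hands the job in, once; it reports no verdict.
The state is a dict: "time_s": time; "q": joint angles; "qvel": joint speeds; "joint_efforts": joint torques, N m; "position": TCP position; "tool_rot": TCP orientation; "ft_force": force on the tool from outside, world axes, zero at the start; "wrist_torque": the same for the moment, N m; "grip_width": finger opening in m.
Only numpy, scipy, OpenCV 4.12 (cv2) and the standard library are available. Lean on these libraries where they do the work, as an engineer would, in place of code of your own. Each camera call takes 0.05 s, during which the arm holds its last target. There are 200 camera calls.

## Working session

There is one attempt and no reset: what is moved stays moved. The work goes in short steps, Python scripts to look and compute and a tool call to move; the robot and the scene stay as the last step left them, time stands still between calls to the robot, and variables do not carry over. Pictures are saved under pics/ and viewed, about 8 in all and at most 12, crops included, and the job is handed in when it is done.

Besides the shell and the picture viewer there is one more tool, called after ">>>" as a command line: name --argument value ..., lists and objects as JSON in quotes. step_arm: Moves the arm, as the interface text tells. Its arguments: {"type":"object","properties":{"increments":{"type":"array"},"newtons":{"type":"number"}},"required":["increments"]}

```bash
mkdir -p pics; cat > h.py <<'E'
import numpy as np, cv2
from rig import env
def cam(n):
    d=env.get_image(n); R=cv2.Rodrigues(np.array(d["rvec"],float))[0]; d["R"]=R; d["t"]=np.array(d["tvec"],float).ravel(); d["K"]=np.array(d["camera_matrix"]); d["c"]=-R.T@d["t"]; return d
def ray(d,u,v):
    r=d["R"].T@np.linalg.inv(d["K"])@np.array([u,v,1.]); return r/np.linalg.norm(r)
def at(d,u,v,z):
    r=ray(d,u,v); return d["c"]+r*(z-d["c"][2])/r[2]
def proj(d,p):
    q=d["K"]@(d["R"]@np.array(p,float)+d["t"]); return q[:2]/q[2]
def tri(d1,p1,d2,p2):
    a,b=ray(d1,*p1),ray(d2,*p2)
    s=np.linalg.lstsq(np.c_[a,-b],d2["c"]-d1["c"],rcond=None)[0]
    A=d1["c"]+a*s[0];B=d2["c"]+b*s[1]; return (A+B)/2,np.linalg.norm(A-B)
E
python3 - <<'E'
from h import *
for n in("scene","top"):
    d=cam(n); cv2.imwrite(f"pics/{n}0.png",d["color"]); print(n,d["c"].round(3),d["R"][2].round(3),d["K"][0,0])
s=env.observe(); print(s["time_s"],s["position"],np.round(s["tool_rot"],3),s["grip_width"],env.tips_ahead)
E
```

```text
scene [ 0.966 -0.396  0.973] [-0.397  0.352 -0.848] 406.35315617949027
top [ 0.385 -0.019  1.028] [ 0.151 -0.013 -0.988] 379.8450042101099
0.1 [ 0.23862486 -0.49550512  0.40417158] [[ 0.434 -0.901 -0.   ]
 [-0.901 -0.434  0.001]
 [-0.001 -0.    -1.   ]] 0.0853480011644941 0.1734
```

View pics/scene0.png

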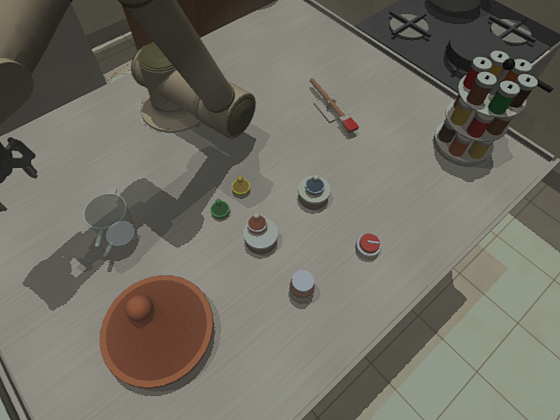

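View pics/top0.png

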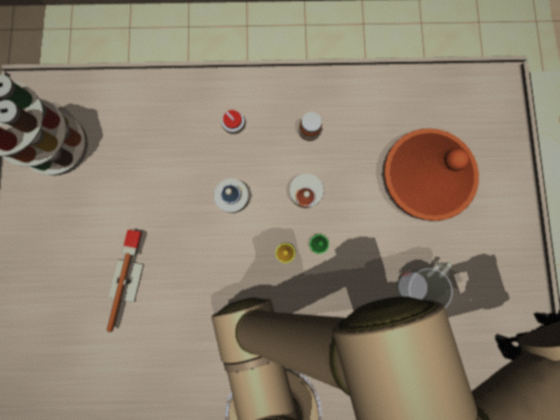

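Salt candidates: terracotta on white stand at scene (257,224) / top (305,196), which matches the description. Look-alikes: green, scene (220,209) / top (319,243); yellow, (241,186) / (285,253); blue pepper, (314,186) / (231,194). The big tagine's knob is also terracotta, at (140,307). I'll check the choice in one close crop.

```bash
python3 - <<'E'
from h import *
a=cam("scene");b=cam("top")
A=cv2.resize(a["color"][200:260,225:300],None,fx=6,fy=6,interpolation=cv2.INTER_CUBIC)
B=cv2.resize(b["color"][160:220,270:345],None,fx=6,fy=6,interpolation=cv2.INTER_CUBIC)
cv2.imwrite("pics/crop1.png",np.vstack([A,B])[:, :] if 0 else cv2.resize(np.hstack([A,B]),(800,320)))
for n,d,(x0,y0,x1,y1) in(("scene",a,(225,200,300,260)),("top",b,(270,160,345,220))):
    im=d["color"][y0:y1,x0:x1].astype(int); hsv=cv2.cvtColor(im.astype(np.uint8),cv2.COLOR_BGR2HSV)
    red=((hsv[...,0]<14)&(hsv[...,1]>110)&(hsv[...,2]>40)).astype(np.uint8)
    k,l,st,c=cv2.connectedComponentsWithStats(red); i=1+st[1:,4].argmax(); print(n,"red",c[i]+[x0,y0],st[i])
    print("V near:",im[im.shape[0]//2,::5].tolist())
E
```

```text
scene red [255.96629213 223.28089888] [24 17 17 13 89]
V near: [[125, 134, 137], [125, 135, 137], [124, 134, 136], [125, 134, 137], [147, 153, 143], [66, 68, 72], [117, 118, 126], [177, 167, 154], [66, 74, 77], [143, 151, 143], [146, 153, 144], [127, 137, 140], [128, 138, 140], [129, 139, 140], [128, 138, 140]]
top red [303.8956044  197.42857143] [ 26  29  18  17 182]
V near: [[142, 160, 173], [144, 160, 173], [141, 157, 171], [140, 156, 169], [152, 164, 163], [159, 176, 175], [60, 73, 112], [55, 70, 98], [69, 76, 104], [163, 175, 172], [168, 178, 175], [139, 156, 169], [141, 156, 170], [138, 154, 168], [140, 155, 169]]
```

View pics/crop1.png

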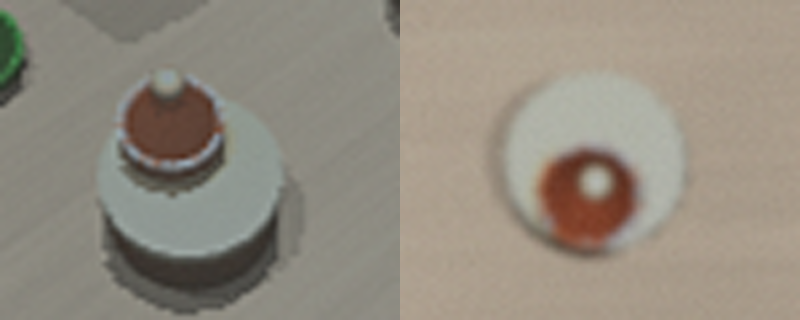

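The crop shows the terracotta cellar on the white disc, close to the robot-side edge. Its knob is at scene (256.3,215.6) and top (306.6,194.1); the disc centre is at top about (306.6,190.2). Next I'll work out the metric positions.

```bash
cat > m.py <<'E'
from h import *
from scipy.optimize import least_squares
def circ(P,r):
    f=lambda c:np.hypot(*(P-c).T)-r
    return least_squares(f,P.mean(0),loss="soft_l1",f_scale=.001)
def measure(d,S,box):
    x0,y0,x1,y1=box; k=4
    im=cv2.resize(d["color"][y0:y1,x0:x1],None,fx=k,fy=k,interpolation=cv2.INTER_CUBIC).astype(float)
    ratio=im[...,0]/(im[...,2]+1); W=im.min(2)
    return im,ratio,W
def outer(d,m,box,z,k=4):
    c=max(cv2.findContours(m.astype(np.uint8),cv2.RETR_EXTERNAL,cv2.CHAIN_APPROX_NONE)[0],key=cv2.contourArea)[:,0]
    h=c
    return np.array([at(d,(u+.5)/k-.5+box[0],(v+.5)/k-.5+box[1],z)[:2] for u,v in h])
def salt_stand(d,box):
    im,ra,W=measure(d,None,box)
    red=ra<.72 ; white=(ra>.885)&(W>105)
    return im,red,white
E
python3 - <<'E'
from m import *
a=cam("scene");b=cam("top")
kp,e=tri(a,(256.3,215.6),b,(306.6,194.1)); print("knob",kp.round(4),"gap",round(e,4),"top@.104",at(b,306.6,194.1,.104).round(4))
# symmetric edges for disc in both views
box=(270,160,345,220); im,red,wh=salt_stand(b,box)
P=outer(b,wh|red,box,.044); s=circ(P,.045); print("top stand",s.x.round(4),"res",np.abs(s.fun).mean().round(4))
P=outer(b,red,box,.065); s=least_squares(lambda c:np.hypot(*(P-c[:2]).T)-c[2],[*P.mean(0),.025]); print("top red z.065",s.x.round(4))
box=(225,200,300,260); im,red,wh=salt_stand(a,box)
P=outer(a,wh|red,box,.044); 
# drop points far (salt sticks out): robust
s=circ(P,.045); print("scene stand",s.x.round(4),np.abs(s.fun).mean().round(4),(np.abs(s.fun)<.002).mean())
P=outer(a,red,box,.065); s=least_squares(lambda c:np.hypot(*(P-c[:2]).T)-c[2],[*P.mean(0),.025]); print("scene red",s.x.round(4))
# pepper etc.
for n,p in dict(pepper=(231,194),jar=(310,120),timer=(233,120),green=(319,243),yellow=(285,253)).items(): print(n,at(b,*p,.05).round(3))
# draw
for d,nm,bx in((a,"s",(225,200,300,260)),(b,"t",(270,160,345,220))): pass
E
```

```text
knob [ 0.5467 -0.0961  0.0955] gap 0.0006 top@.104 [ 0.5451 -0.0956  0.104 ]
top stand [ 0.5672 -0.1   ] res 0.0072
top red z.065 [ 0.5443 -0.0927  0.0237]
scene stand [ 0.5622 -0.095 ] 0.0599 0.0
scene red [ 0.55   -0.0982  0.0204]
pepper [0.559 0.097 0.05 ]
jar [ 0.757 -0.116  0.05 ]
timer [0.761 0.091 0.05 ]
green [ 0.426 -0.127  0.05 ]
yellow [ 0.403 -0.04   0.05 ]
```

```bash
cat > fit.py <<'E'
from h import *
def ring(d,f,c,r,z,th):
    p=np.array([proj(d,(c[0]+r*np.cos(t),c[1]+r*np.sin(t),z)) for t in th],np.float32)
    return cv2.remap(f,p[:,:1],p[:,1:],cv2.INTER_LINEAR)[:,0]
def edge_fit(d,f,c0,r,z,w=.003,span=.012,step=.001):
    th=np.linspace(0,2*np.pi,72,endpoint=False); best=(-9,)
    for dx in np.arange(-span,span+1e-9,step):
        for dy in np.arange(-span,span+1e-9,step):
            c=(c0[0]+dx,c0[1]+dy)
            g=ring(d,f,c,r-w,z,th)-ring(d,f,c,r+w,z,th)
            s=np.clip(g,-.05,.12).mean()
            if s>best[0]: best=(s,*c)
    return np.round(best,4)
def feats(d):
    I=d["color"].astype(np.float32); ra=I[...,0]/(I[...,2]+8)
    return ra, 1-ra   # marble-ness, red-ness
def overlay(ds,stand,salt,name):
    out=[]
    for d in ds:
        u,v=proj(d,(*stand,.05)); x0,y0=int(u)-33,int(v)-30; k=6
        o=cv2.resize(d["color"][y0:y0+60,x0:x0+66],None,fx=k,fy=k,interpolation=cv2.INTER_CUBIC)
        for c,r,z,col in((stand,.045,.044,(255,0,0)),(salt,.026,.063,(0,255,0)),(salt,.003,.104,(0,255,255))):
            p=np.array([proj(d,(c[0]+r*np.cos(t),c[1]+r*np.sin(t),z)) for t in np.linspace(0,6.29,60)])
            cv2.polylines(o,[np.round((p-[x0,y0]+.5)*k-.5).astype(np.int32)],True,col,1)
        out.append(o)
    cv2.imwrite(name,np.hstack(out))
E
python3 - <<'E'
from fit import *
a=cam("scene");b=cam("top")
print("handtop stand",at(b,306.6,190.2,.044).round(4))
for n,d in(("scene",a),("top",b)):
    m,r=feats(d)
    print(n,"stand",edge_fit(d,m,(.564,-.096),.045,.044),"salt rim",edge_fit(d,np.where(r>.3,r,r*0+.1).astype(np.float32),(.545,-.096),.024,.066),"pepstand",edge_fit(d,m,(.559,.097),.045,.044))
overlay((a,b),(.564,-.096),(.545,-.096),"pics/ov1.png")
E
```

```text
handtop stand [ 0.5659 -0.101   0.044 ]
scene stand [ 0.0817  0.567  -0.101 ] salt rim [ 0.1    0.548 -0.097] pepstand [0.0854 0.558  0.098 ]
top stand [ 0.0756  0.567  -0.1   ] salt rim [ 0.12   0.545 -0.093] pepstand [0.1093 0.558  0.099 ]
```

View pics/ov1.png

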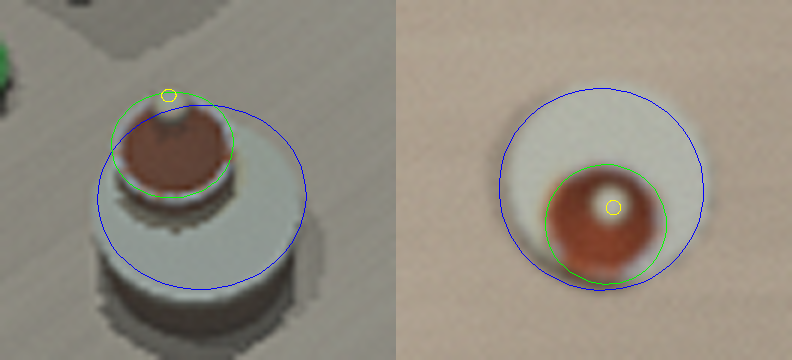

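Both views agree to 2–3 mm: stand at (0.567,-0.1005), salt at about (0.5465,-0.0955). The salt therefore needs to move about (+20.5,-5.5) mm. I'll come from the robot side with the fingers nearly shut, pushing along tool -y so the finger flanks cradle the bowl.

>>> step_arm --increments '[{"x": -2.2, "y": -3.4, "gripper": 1.2}, {"x": -2.2, "y": -3.4}, {"x": -2.2, "y": -3.4}, {"x": -2.2, "y": -3.4}, {"x": -2.2, "y": -3.4}, {"x": -2.2, "y": -3.4}, {"x": -2.2, "y": -3.4}, {"x": -2.2, "y": -3.4}, {"x": -2.2, "y": -3.4}, {"x": -2.2, "y": -3.4}, {"x": -2.2, "y": -3.4}, {"x": -2.2, "y": -3.4}, {"wz": 0.14}, {"wz": 0.14}, {"wz": 0.14}, {"wz": 0.14}, {"wz": 0.14}, {}, {}]' --newtons 20

```text
invalid input at $.increments[0]: expected keys x, y, z, wx, wy, wz, gripper
```

```bash
cat > st.py <<'E'
from h import *
def show(salt=(.5465,-.0955),stand=(.567,-.1005)):
    s=env.observe(); R=np.array(s["tool_rot"]); p=np.array(s["position"])
    print("t",s["time_s"],"p",p.round(4),"-y",(-R[:,1]).round(3),"z",R[:,2].round(3),"x",R[:,0].round(3),"F",np.round(s["ft_force"],2),"w",round(s["grip_width"],4),"q",np.round(s["q"],1))
    d=np.subtract(stand,salt); L=np.hypot(*d); u=d/L
    tgt=np.array([*(np.array(salt)-u*.057),.052+env.tips_ahead]); print("L",L,"u",u,"target",tgt,"tool delta cm",(R.T@(tgt-p)*100).round(2),"wz",(np.arctan2(-R[1,1],-R[0,1])-np.arctan2(u[1],u[0])).round(3))
if __name__=="__main__": show()
E
python3 st.py
```

```text
t 0.4 p [ 0.2386 -0.4955  0.4046] -y [0.901 0.434 0.   ] z [-0.  0. -1.] x [ 0.434 -0.901 -0.   ] F [-0.54 -0.2   0.47] w 0.0852 q [-76.6  21.8  74.3   0.   83.9 -12.3]
L 0.021100947846009157 u [ 0.97152034 -0.23695618] target [ 0.49112334 -0.0819935   0.2254    ] tool delta cm [-26.3  -40.69  17.93] wz 0.688
```

All keys are needed in every row.

>>> step_arm --increments '[{"x": -2.2, "y": -3.4, "z": 0, "wx": 0, "wy": 0, "wz": 0, "gripper": 1.2}, {"x": -2.2, "y": -3.4, "z": 0, "wx": 0, "wy": 0, "wz": 0, "gripper": 1.2}, {"x": -2.2, "y": -3.4, "z": 0, "wx": 0, "wy": 0, "wz": 0, "gripper": 1.2}, {"x": -2.2, "y": -3.4, "z": 0, "wx": 0, "wy": 0, "wz": 0, "gripper": 1.2}, {"x": -2.2, "y": -3.4, "z": 0, "wx": 0, "wy": 0, "wz": 0, "gripper": 1.2}, {"x": -2.2, "y": -3.4, "z": 0, "wx": 0, "wy": 0, "wz": 0, "gripper": 1.2}, {"x": -2.2, "y": -3.4, "z": 0, "wx": 0, "wy": 0, "wz": 0, "gripper": 1.2}, {"x": -2.2, "y": -3.4, "z": 0, "wx": 0, "wy": 0, "wz": 0, "gripper": 1.2}, {"x": -2.2, "y": -3.4, "z": 0, "wx": 0, "wy": 0, "wz": 0, "gripper": 1.2}, {"x": -2.2, "y": -3.4, "z": 0, "wx": 0, "wy": 0, "wz": 0, "gripper": 1.2}, {"x": -2.2, "y": -3.4, "z": 0, "wx": 0, "wy": 0, "wz": 0, "gripper": 1.2}, {"x": -2.2, "y": -3.4, "z": 0, "wx": 0, "wy": 0, "wz": 0, "gripper": 1.2}, {"x": 0, "y": 0, "z": 0, "wx": 0, "wy": 0, "wz": 0.14, "gripper": 1.2}, {"x": 0, "y": 0, "z": 0, "wx": 0, "wy": 0, "wz": 0.14, "gripper": 1.2}, {"x": 0, "y": 0, "z": 0, "wx": 0, "wy": 0, "wz": 0.14, "gripper": 1.2}, {"x": 0, "y": 0, "z": 0, "wx": 0, "wy": 0, "wz": 0.14, "gripper": 1.2}, {"x": 0, "y": 0, "z": 0, "wx": 0, "wy": 0, "wz": 0.13, "gripper": 1.2}, {"x": 0, "y": 0, "z": 0, "wx": 0, "wy": 0, "wz": 0, "gripper": 1.2}]' --newtons 20

```text
time_s: 2.2
position: [0.4917, -0.0806, 0.4047]
tool_rot: [[-0.24, -0.971, -0.0], [-0.971, 0.24, 0.0], [-0.0, 0.0, -1.0]]
ft_force: [0.3, 0.1, 0.1]
grip_width: 0.0121
```

```bash
python3 st.py
```

```text
t 2.2 p [ 0.4917 -0.0806  0.4047] -y [ 0.971 -0.24  -0.   ] z [-0.  0. -1.] x [-0.24  -0.971 -0.   ] F [0.29 0.11 0.08] w 0.0121 q [-23.   16.6  82.3   0.   81.1  80.9]
L 0.021100947846009157 u [ 0.97152034 -0.23695618] target [ 0.49112334 -0.0819935   0.2254    ] tool delta cm [ 0.15  0.02 17.93] wz -0.003
```

>>> step_arm --increments '[{"x": 0.15, "y": 0, "z": 3, "wx": 0, "wy": 0, "wz": 0, "gripper": 1.2}, {"x": 0, "y": 0, "z": 3, "wx": 0, "wy": 0, "wz": 0, "gripper": 1.2}, {"x": 0, "y": 0, "z": 3, "wx": 0, "wy": 0, "wz": 0, "gripper": 1.2}, {"x": 0, "y": 0, "z": 3, "wx": 0, "wy": 0, "wz": 0, "gripper": 1.2}, {"x": 0, "y": 0, "z": 2.5, "wx": 0, "wy": 0, "wz": 0, "gripper": 1.2}, {"x": 0, "y": 0, "z": 2, "wx": 0, "wy": 0, "wz": 0, "gripper": 1.2}, {"x": 0, "y": 0, "z": 1.4, "wx": 0, "wy": 0, "wz": 0, "gripper": 1.2}, {"x": 0, "y": 0, "z": 0, "wx": 0, "wy": 0, "wz": 0, "gripper": 1.2}, {"x": 0, "y": 0, "z": 0, "wx": 0, "wy": 0, "wz": 0, "gripper": 1.2}]'

```text
time_s: 3.1
position: [0.4915, -0.0822, 0.2261]
tool_rot: [[-0.237, -0.972, 0.0], [-0.972, 0.237, -0.0], [0.0, -0.0, -1.0]]
ft_force: [0.3, 0.3, -0.3]
grip_width: 0.0122
```

```bash
python3 st.py; python3 - <<'E'
from fit import *
a=cam("scene");b=cam("top"); o=[]
for d in(a,b):
    u,v=proj(d,(.535,-.09,.08)).astype(int); o.append(cv2.resize(d["color"][v-50:v+50,u-50:u+50],(400,400),interpolation=cv2.INTER_CUBIC))
cv2.imwrite("pics/near.png",np.hstack(o))
E
```

```text
t 3.1 p [ 0.4915 -0.0822  0.2261] -y [ 0.972 -0.237  0.   ] z [ 0. -0. -1.] x [-0.237 -0.972  0.   ] F [ 0.33  0.31 -0.3 ] w 0.0122 q [-23.1  29.1  96.9   0.   54.   80.6]
L 0.021100947846009157 u [ 0.97152034 -0.23695618] target [ 0.49112334 -0.0819935   0.2254    ] tool delta cm [-0.01  0.04  0.07] wz -0.0
```

View pics/near.png

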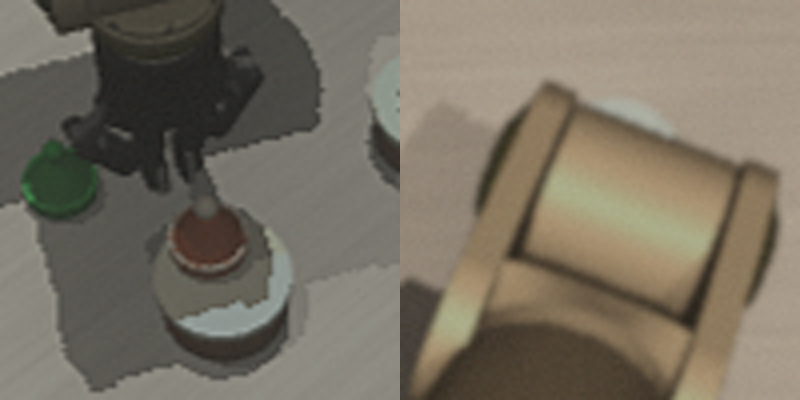

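The scene view (left) shows the finger gap lined up behind the salt, at about crop (175,185) against salt (207,240). The green look-alike is clear. The arm hides the top view. I'll advance slowly.

>>> step_arm --increments '[{"x": 0, "y": -0.5, "z": 0.05, "wx": 0, "wy": 0, "wz": 0, "gripper": 1.2}, {"x": 0, "y": -0.5, "z": 0, "wx": 0, "wy": 0, "wz": 0, "gripper": 1.2}, {"x": 0, "y": -0.3, "z": 0, "wx": 0, "wy": 0, "wz": 0, "gripper": 1.2}, {"x": 0, "y": -0.1, "z": 0, "wx": 0, "wy": 0, "wz": 0, "gripper": 1.2}, {"x": 0, "y": -0.1, "z": 0, "wx": 0, "wy": 0, "wz": 0, "gripper": 1.2}, {"x": 0, "y": -0.1, "z": 0, "wx": 0, "wy": 0, "wz": 0, "gripper": 1.2}, {"x": 0, "y": -0.1, "z": 0, "wx": 0, "wy": 0, "wz": 0, "gripper": 1.2}, {"x": 0, "y": -0.1, "z": 0, "wx": 0, "wy": 0, "wz": 0, "gripper": 1.2}, {"x": 0, "y": -0.1, "z": 0, "wx": 0, "wy": 0, "wz": 0, "gripper": 1.2}, {"x": 0, "y": -0.1, "z": 0, "wx": 0, "wy": 0, "wz": 0, "gripper": 1.2}, {"x": 0, "y": -0.1, "z": 0, "wx": 0, "wy": 0, "wz": 0, "gripper": 1.2}, {"x": 0, "y": -0.1, "z": 0, "wx": 0, "wy": 0, "wz": 0, "gripper": 1.2}, {"x": 0, "y": -0.1, "z": 0, "wx": 0, "wy": 0, "wz": 0, "gripper": 1.2}]'

```text
time_s: 4.5
position: [0.5137, -0.0876, 0.2252]
tool_rot: [[-0.239, -0.971, -0.0], [-0.971, 0.239, 0.0], [-0.0, 0.0, -1.0]]
ft_force: [-1.3, 0.5, 0.2]
grip_width: 0.0119
```

```bash
cat > now.py <<'E'
from fit import *
a=cam("scene"); m,r=feats(a)
print("scene stand",edge_fit(a,m,(.567,-.1005),.045,.044),"salt rim",edge_fit(a,np.where(r>.3,r,r*0+.1).astype(np.float32),(.555,-.097),.024,.066,span=.016))
E
python3 now.py; python3 st.py|head -1
```

```text
scene stand [ 0.0167  0.571  -0.1025] salt rim [ 0.1058  0.55   -0.099 ]
t 4.55 p [ 0.5138 -0.0876  0.2252] -y [ 0.971 -0.239  0.   ] z [ 0. -0. -1.] x [-0.239 -0.971 -0.   ] F [-2.23 -0.78  0.22] w 0.0121 q [-22.7  30.8  93.3   0.   55.9  81.1]
```

Contact is where predicted: 1–2 N, salt at about (0.550,-0.097). I'll push about 13 mm more, then draw back and look.

>>> step_arm --increments '[{"x": 0, "y": -0.1, "z": 0, "wx": 0, "wy": 0, "wz": 0, "gripper": 1.2}, {"x": 0, "y": -0.1, "z": 0, "wx": 0, "wy": 0, "wz": 0, "gripper": 1.2}, {"x": 0, "y": -0.1, "z": 0, "wx": 0, "wy": 0, "wz": 0, "gripper": 1.2}, {"x": 0, "y": -0.1, "z": 0, "wx": 0, "wy": 0, "wz": 0, "gripper": 1.2}, {"x": 0, "y": -0.1, "z": 0, "wx": 0, "wy": 0, "wz": 0, "gripper": 1.2}, {"x": 0, "y": -0.1, "z": 0, "wx": 0, "wy": 0, "wz": 0, "gripper": 1.2}, {"x": 0, "y": -0.1, "z": 0, "wx": 0, "wy": 0, "wz": 0, "gripper": 1.2}, {"x": 0, "y": -0.1, "z": 0, "wx": 0, "wy": 0, "wz": 0, "gripper": 1.2}, {"x": 0, "y": -0.1, "z": 0, "wx": 0, "wy": 0, "wz": 0, "gripper": 1.2}, {"x": 0, "y": -0.1, "z": 0, "wx": 0, "wy": 0, "wz": 0, "gripper": 1.2}, {"x": 0, "y": -0.1, "z": 0, "wx": 0, "wy": 0, "wz": 0, "gripper": 1.2}, {"x": 0, "y": -0.1, "z": 0, "wx": 0, "wy": 0, "wz": 0, "gripper": 1.2}, {"x": 0, "y": -0.1, "z": 0, "wx": 0, "wy": 0, "wz": 0, "gripper": 1.2}]'

```text
time_s: 5.85
position: [0.5264, -0.0907, 0.2252]
tool_rot: [[-0.239, -0.971, 0.0], [-0.971, 0.239, -0.0], [-0.0, -0.0, -1.0]]
ft_force: [-0.2, 0.4, -0.2]
grip_width: 0.0122
```

```bash
python3 now.py; python3 st.py|head -1
```

```text
scene stand [ 0.0164  0.572  -0.1015] salt rim [ 0.1067  0.564  -0.101 ]
t 5.9 p [ 0.5265 -0.0908  0.2252] -y [ 0.971 -0.239  0.   ] z [ 0. -0. -1.] x [-0.239 -0.971  0.   ] F [-0.31  0.27 -0.79] w 0.0122 q [-22.5  31.8  91.2   0.   57.   81.3]
```

Salt is now at about (0.563,-0.100), 4 mm short along x. I'll draw back and look with both cameras unobstructed.

>>> step_arm --increments '[{"x": 0, "y": 0.5, "z": 0, "wx": 0, "wy": 0, "wz": 0, "gripper": 1.2}, {"x": 0, "y": 1.5, "z": 0, "wx": 0, "wy": 0, "wz": 0, "gripper": 1.2}, {"x": 0, "y": 1.5, "z": 0, "wx": 0, "wy": 0, "wz": 0, "gripper": 1.2}, {"x": 0, "y": 0, "z": -3, "wx": 0, "wy": 0, "wz": 0, "gripper": 1.2}, {"x": 0, "y": 0, "z": -5, "wx": 0, "wy": 0, "wz": 0, "gripper": 1.2}, {"x": 0, "y": 0, "z": -5, "wx": 0, "wy": 0, "wz": 0, "gripper": 1.2}, {"x": 0, "y": 0, "z": -5, "wx": 0, "wy": 0, "wz": 0, "gripper": 1.2}, {"x": 3, "y": 3, "z": 0, "wx": 0, "wy": 0, "wz": 0, "gripper": 1.2}, {"x": 3, "y": 3, "z": 0, "wx": 0, "wy": 0, "wz": 0, "gripper": 1.2}, {"x": 3, "y": 3, "z": 0, "wx": 0, "wy": 0, "wz": 0, "gripper": 1.2}, {"x": 4, "y": 1, "z": 0, "wx": 0, "wy": 0, "wz": 0, "gripper": 1.2}, {"x": 4, "y": 1, "z": 0, "wx": 0, "wy": 0, "wz": 0, "gripper": 1.2}, {"x": 4, "y": 1, "z": 0, "wx": 0, "wy": 0, "wz": 0, "gripper": 1.2}, {"x": 4, "y": 0, "z": 0, "wx": 0, "wy": 0, "wz": 0, "gripper": 1.2}, {"x": 4, "y": 0, "z": 0, "wx": 0, "wy": 0, "wz": 0, "gripper": 1.2}, {"x": 0, "y": 0, "z": 0, "wx": 0, "wy": 0, "wz": 0, "gripper": 1.2}]'

```text
time_s: 7.5
position: [0.3052, -0.3386, 0.4049]
tool_rot: [[-0.243, -0.97, -0.0], [-0.97, 0.243, -0.001], [0.001, -0.0, -1.0]]
ft_force: [0.8, -0.5, 0.0]
grip_width: 0.0118
```

```bash
cat > both.py <<'E'
import sys
from fit import *
a=cam("scene");b=cam("top")
for n,d in(("scene",a),("top",b)):
    m,r=feats(d); rr=np.where(r>.3,r,r*0+.1).astype(np.float32)
    print(n,"stand",edge_fit(d,m,(.567,-.1005),.045,.044,span=.008,step=.0005),"rim",edge_fit(d,rr,(.564,-.1),.024,.066,span=.01,step=.0005),"pepst",edge_fit(d,m,(.558,.098),.045,.044,span=.005))
overlay((a,b),(.567,-.1005),(float(sys.argv[2]),float(sys.argv[3])),sys.argv[1])
E
python3 both.py pics/ov2.png .564 -.1; python3 st.py|head -1
```

```text
scene stand [ 0.1045  0.567  -0.1015] rim [ 0.1044  0.564  -0.102 ] pepst [0.0854 0.558  0.098 ]
top stand [ 0.1007  0.567  -0.1   ] rim [ 0.12   0.561 -0.1  ] pepst [0.1091 0.558  0.099 ]
t 7.6 p [ 0.3061 -0.3354  0.4049] -y [ 0.971 -0.24  -0.   ] z [-0.     0.001 -1.   ] x [-0.24  -0.971 -0.001] F [ 0.37 -0.25  0.24] w 0.0119 q [-62.6  12.1  88.5   0.   79.4  41.3]
```

View pics/ov2.png

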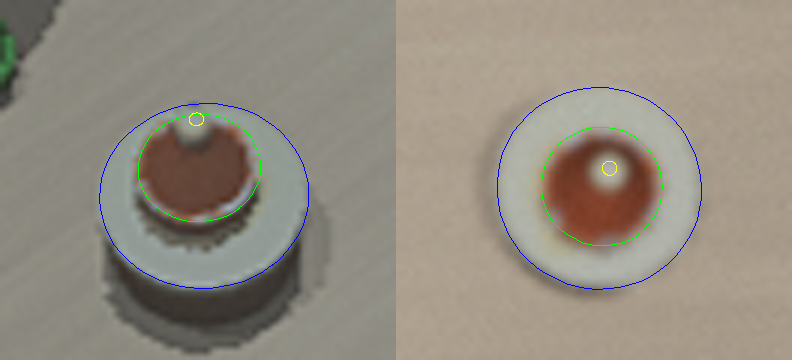

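The overlay shows the stand unmoved (disc centred at 0.567,-0.1005 in both views). The salt is about 3–6 mm short in x and on line in y. One more tap of about 4.5 mm along +x, with the tool turned square to x.

>>> step_arm --increments '[{"x": 0, "y": 0, "z": 0, "wx": 0, "wy": 0, "wz": -0.122, "gripper": 1.2}, {"x": 0, "y": 0, "z": 0, "wx": 0, "wy": 0, "wz": -0.12, "gripper": 1.2}, {"x": -3, "y": -2.3, "z": 0, "wx": 0, "wy": 0, "wz": 0, "gripper": 1.2}, {"x": -3, "y": -2.3, "z": 0, "wx": 0, "wy": 0, "wz": 0, "gripper": 1.2}, {"x": -3, "y": -2.3, "z": 0, "wx": 0, "wy": 0, "wz": 0, "gripper": 1.2}, {"x": -3, "y": -2.3, "z": 0, "wx": 0, "wy": 0, "wz": 0, "gripper": 1.2}, {"x": -3, "y": -2.3, "z": 0, "wx": 0, "wy": 0, "wz": 0, "gripper": 1.2}, {"x": -3, "y": -2.3, "z": 0, "wx": 0, "wy": 0, "wz": 0, "gripper": 1.2}, {"x": -3, "y": -2.3, "z": 0, "wx": 0, "wy": 0, "wz": 0, "gripper": 1.2}, {"x": -2.5, "y": -2.3, "z": 0, "wx": 0, "wy": 0, "wz": 0, "gripper": 1.2}, {"x": 0, "y": 0, "z": 0, "wx": 0, "wy": 0, "wz": 0, "gripper": 1.2}, {"x": 0, "y": 0, "z": 0, "wx": 0, "wy": 0, "wz": 0, "gripper": 1.2}]'

```text
time_s: 8.8
position: [0.49, -0.0987, 0.4052]
tool_rot: [[0.004, -1.0, -0.0], [-1.0, -0.004, 0.0], [-0.0, 0.0, -1.0]]
ft_force: [0.1, -0.2, 0.3]
grip_width: 0.0119
```

```bash
python3 st.py|head -1
```

```text
t 8.8 p [ 0.49   -0.0987  0.4052] -y [ 1.     0.004 -0.   ] z [-0.  0. -1.] x [ 0.004 -1.    -0.   ] F [ 0.05 -0.19  0.27] w 0.0119 q [-25.   16.7  82.   -0.   81.3  64.8]
```

>>> step_arm --increments '[{"x": 0.15, "y": 0, "z": 3, "wx": 0, "wy": 0, "wz": 0, "gripper": 1.2}, {"x": 0, "y": 0, "z": 3, "wx": 0, "wy": 0, "wz": 0, "gripper": 1.2}, {"x": 0, "y": 0, "z": 3, "wx": 0, "wy": 0, "wz": 0, "gripper": 1.2}, {"x": 0, "y": 0, "z": 3, "wx": 0, "wy": 0, "wz": 0, "gripper": 1.2}, {"x": 0, "y": 0, "z": 2.5, "wx": 0, "wy": 0, "wz": 0, "gripper": 1.2}, {"x": 0, "y": 0, "z": 2, "wx": 0, "wy": 0, "wz": 0, "gripper": 1.2}, {"x": 0, "y": 0, "z": 1.5, "wx": 0, "wy": 0, "wz": 0, "gripper": 1.2}, {"x": 0, "y": 0, "z": 0, "wx": 0, "wy": 0, "wz": 0, "gripper": 1.2}, {"x": 0, "y": -1, "z": 0, "wx": 0, "wy": 0, "wz": 0, "gripper": 1.2}, {"x": 0, "y": -1, "z": 0, "wx": 0, "wy": 0, "wz": 0, "gripper": 1.2}, {"x": 0, "y": -0.6, "z": 0, "wx": 0, "wy": 0, "wz": 0, "gripper": 1.2}, {"x": 0, "y": -0.3, "z": 0, "wx": 0, "wy": 0, "wz": 0, "gripper": 1.2}, {"x": 0, "y": -0.2, "z": 0, "wx": 0, "wy": 0, "wz": 0, "gripper": 1.2}, {"x": 0, "y": -0.2, "z": 0, "wx": 0, "wy": 0, "wz": 0, "gripper": 1.2}, {"x": 0, "y": -0.1, "z": 0, "wx": 0, "wy": 0, "wz": 0, "gripper": 1.2}, {"x": 0, "y": -0.1, "z": 0, "wx": 0, "wy": 0, "wz": 0, "gripper": 1.2}, {"x": 0, "y": -0.1, "z": 0, "wx": 0, "wy": 0, "wz": 0, "gripper": 1.2}]'

```text
time_s: 10.5
position: [0.5261, -0.1015, 0.2252]
tool_rot: [[0.001, -1.0, -0.001], [-1.0, -0.001, 0.0], [-0.0, 0.001, -1.0]]
ft_force: [-1.6, 0.5, 0.5]
grip_width: 0.012
```

```bash
python3 now.py; python3 st.py|head -1
```

```text
scene stand [ 0.0214  0.57   -0.1045] salt rim [ 0.1048  0.566  -0.102 ]
t 10.55 p [ 0.5263 -0.1016  0.2252] -y [ 1.     0.001 -0.   ] z [-0.  0. -1.] x [ 0.001 -1.    -0.   ] F [-1.03 -0.03  0.42] w 0.0121 q [-23.6  31.9  90.9  -0.   57.2  66.4]
```

>>> step_arm --increments '[{"x": 0, "y": -0.1, "z": 0, "wx": 0, "wy": 0, "wz": 0, "gripper": 1.2}, {"x": 0, "y": -0.1, "z": 0, "wx": 0, "wy": 0, "wz": 0, "gripper": 1.2}, {"x": 0, "y": -0.06, "z": 0, "wx": 0, "wy": 0, "wz": 0, "gripper": 1.2}, {"x": 0, "y": 0, "z": 0, "wx": 0, "wy": 0, "wz": 0, "gripper": 1.2}, {"x": 0, "y": 0.5, "z": 0, "wx": 0, "wy": 0, "wz": 0, "gripper": 1.2}, {"x": 0, "y": 1.5, "z": 0, "wx": 0, "wy": 0, "wz": 0, "gripper": 1.2}, {"x": 0, "y": 1.5, "z": 0, "wx": 0, "wy": 0, "wz": 0, "gripper": 1.2}, {"x": 0, "y": 0, "z": -3, "wx": 0, "wy": 0, "wz": 0, "gripper": 1.2}, {"x": 0, "y": 0, "z": -5, "wx": 0, "wy": 0, "wz": 0, "gripper": 1.2}, {"x": 0, "y": 0, "z": -5, "wx": 0, "wy": 0, "wz": 0, "gripper": 1.2}, {"x": 0, "y": 0, "z": -5, "wx": 0, "wy": 0, "wz": 0, "gripper": 1.2}, {"x": 3, "y": 2.3, "z": 0, "wx": 0, "wy": 0, "wz": 0, "gripper": 1.2}, {"x": 3, "y": 2.3, "z": 0, "wx": 0, "wy": 0, "wz": 0, "gripper": 1.2}, {"x": 3, "y": 2.3, "z": 0, "wx": 0, "wy": 0, "wz": 0, "gripper": 1.2}, {"x": 3, "y": 2.3, "z": 0, "wx": 0, "wy": 0, "wz": 0, "gripper": 1.2}, {"x": 3, "y": 2.3, "z": 0, "wx": 0, "wy": 0, "wz": 0, "gripper": 1.2}, {"x": 3, "y": 2.3, "z": 0, "wx": 0, "wy": 0, "wz": 0, "gripper": 1.2}, {"x": 3, "y": 2.3, "z": 0, "wx": 0, "wy": 0, "wz": 0, "gripper": 1.2}, {"x": 2.5, "y": 2.3, "z": 0, "wx": 0, "wy": 0, "wz": 0, "gripper": 1.2}, {"x": 0, "y": 0, "z": 0, "wx": 0, "wy": 0, "wz": 0, "gripper": 1.2}]'

```text
time_s: 12.55
position: [0.308, -0.339, 0.405]
tool_rot: [[-0.003, -1.0, -0.0], [-1.0, 0.003, -0.001], [0.001, 0.0, -1.0]]
ft_force: [0.6, 0.3, -1.0]
grip_width: 0.0119
```

```bash
python3 both.py pics/ov3.png .567 -.1005; python3 st.py|head -1
```

```text
scene stand [ 0.1038  0.567  -0.1015] rim [ 0.1047  0.5685 -0.103 ] pepst [0.0855 0.558  0.098 ]
top stand [ 0.1014  0.567  -0.1   ] rim [ 0.12    0.566  -0.1005] pepst [0.1089 0.558  0.099 ]
t 12.65 p [ 0.3096 -0.3369  0.4051] -y [ 1.    -0.001  0.   ] z [ 0.  0. -1.] x [-0.001 -1.    -0.   ] F [-0.51 -0.11 -0.8 ] w 0.0122 q [-62.3  12.5  88.    0.   79.5  27.7]
```

View pics/ov3.png

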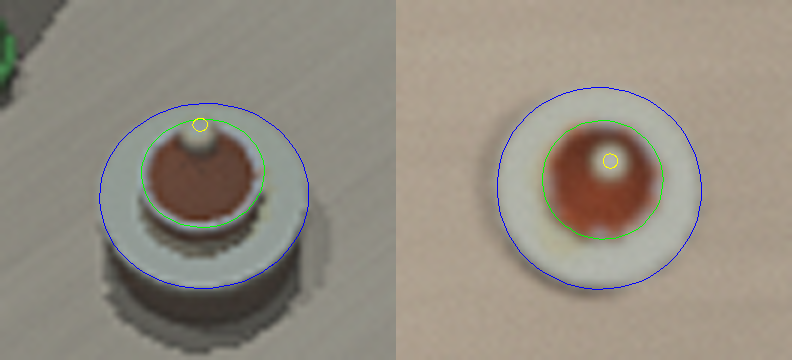

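Both views put the salt within about 2 mm of the stand's axis, and neither stand has moved. The arm is clear, so I'm handing in.

```bash
python3 -c "
from rig import env
env.close_job(); print(env.observe()['time_s'])"
```

```text
the job is handed in; nothing more can be done
the job is handed in; nothing more can be done
```

The salt cellar now stands in the middle of its pedestal, to within about 2 mm by my last measurements. I handed the job in at about 12.7 s of the 45 s; no verdict was reported.

- **What I did:** I moved it with two slow, low pushes on the bowl from the robot's side, about 14 mm and then about 5 mm. The fingers were nearly shut and never pinched it. After each push I drew back, and the arm ended well clear.
- **Force:** the wrist readings I took during contact were about 2 N at most. I only read them at pauses, so peaks in between were not recorded.
- **Salt position:** relative to the pedestal's axis, the scene view gave (+1.5, -1.5) mm and the top view (-1, -0.5) mm. They disagree by about 2.5 mm, roughly what the 2 mm calibration allows. The finger position at last contact gave (-1, -1) mm.
- **Pedestals:** both measured the same as at the start, to within the 0.5–1 mm fit step. I did not measure the pepper cellar itself or the other things on the ledge again.

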